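Count to the third gap of the divider rack and push the carton in

TASK

Count along the white rail at the back of the blue divider rack with a fingertip, starting at the rack's red end: touch the top of the rail behind the first gap, then the second, then the third, and no rail piece beyond the third. Then push the loose brown carton over the bench into that third gap, lengthwise, until it is fully home against the back stop, without lifting or tipping it, and take the hand away. Leave the two boxes already in the rack and the tape roll where they are.

Things in the scene. Friction and masses are not known exactly. Their poses are not given: they have to be found in the camera images.
- rack: Fixed blue divider rack on the bench, 72 mm deep (its x), 340 mm wide (its y) without end blocks. Origin: centre of its underside; +x from the open front to the back, +y left, z up. Seven 4 mm dividers, 46 mm high, round-nosed, make six gaps 52 mm wide at y = +-28, +-84, +-140 mm, open in front (x = -36) and on top, with the bare bench as floor. A 56 mm high back plate closes them.
- back_stop (a point): Centre of the back plate's front face at bench level, where a part pushed fully home stops: at x = +32 mm, y = 0 of the rack.
- red_end: Fixed red block 76 x 18 x 60 mm on one end of the rack, next to the outermost gap, centred at y = +181 or -181 mm in the rack's frame; it varies which. Counting starts at this end. Origin: centre of its underside.
- grey_end: Fixed grey block of the same size on the rack's other end. Origin: centre of its underside.
- rail_a: White rigid piece of the rail over the back end of the gap at y = +140 mm of the rack: 24 mm (x, from +12 to +36 mm of the rack) by 52 mm (y). Origin: centre of its top face, 62 mm above the bench; axes as the rack's. Black strips 4 mm wide, flush with it, part the rail pieces. The rail's underside is 52 mm above the bench.
- rail_b: The same for the gap at y = +84 mm.
- rail_c: The same for the gap at y = +28 mm.
- rail_d: The same for the gap at y = -28 mm.
- rail_e: The same for the gap at y = -84 mm.
- rail_f: The same for the gap at y = -140 mm.
- carton_mid (a point): Centre of the loose brown cardboard carton, 75 mm long (its x), 38 mm wide, 40 mm high, about 0.15 kg, a pale tape strip along its length. It starts on the bench before the rack, towards one side, its length roughly along the rack's x. Fully home, its centre is at x = -5.5 mm of the rack and its near end stands 7 mm out of the front.
- white_box_mid (a point): Centre of a white box with a blue band, 70 x 38 x 40 mm, loose, standing in one of the gaps at y = +84 or -140 mm; to be left alone.
- green_box_mid (a point): Centre of a white box with a green band, 70 x 38 x 40 mm, loose, in the other of these two gaps; to be left alone.
- tape_mid (a point): Centre of a loose amber roll of tape lying flat, 56 mm across, 24 mm high, on the bench in front of the rack, on the other side from the carton; to be left alone.
Things that resemble listed ones, but are neither listed nor needed, are in the scene too. There is more than one size of the red_end; the one meant has the size given above.

How it is judged:
On the way, in this order (a step that is already met when the one before it is completed fails the run):
1. a finger touches the rail at the first gap from the red end (((y of red_end in the frame of rack above 0 m and contact force between the fingers and rail_a above 0.5 N) or (not (y of red_end in the frame of rack above 0 m) and contact force between the fingers and rail_f above 0.5 N))), for 0.1 s.
2. then at the second gap (((y of red_end in the frame of rack above 0 m and contact force between the fingers and rail_b above 0.5 N) or (not (y of red_end in the frame of rack above 0 m) and contact force between the fingers and rail_e above 0.5 N))), for 0.1 s.
3. then at the third gap (((y of red_end in the frame of rack above 0 m and contact force between the fingers and rail_c above 0.5 N) or (not (y of red_end in the frame of rack above 0 m) and contact force between the fingers and rail_d above 0.5 N))), for 0.1 s.
4. then the carton is pushed well into the third gap (((y of red_end in the frame of rack above 0 m and y of carton_mid in the frame of rack between 0.016 and 0.04 m) or (not (y of red_end in the frame of rack above 0 m) and y of carton_mid in the frame of rack between -0.04 and -0.016 m)) and x of carton_mid in the frame of rack above -0.05 m), for 0.1 s.
At the end, for the whole second after the job is handed in: The carton rests flat on the bench in the third gap from the red end (centre within 12 mm of the gap's middle, within 0.2 rad of its direction) and within 7 mm of fully home against the back stop; both filed boxes are within 15 mm and the tape roll within 20 mm of where they began (((y of red_end in the frame of rack above 0 m and y of carton_mid in the frame of rack between 0.016 and 0.04 m) or (not (y of red_end in the frame of rack above 0 m) and y of carton_mid in the frame of rack between -0.04 and -0.016 m)) and x of carton_mid in the frame of rack between -0.0125 and 0 m and z of carton_mid in the frame of rack between 0.015 and 0.025 m and angle between the x axis of carton_mid and the x axis of rack, either way round below 0.2 rad and angle between carton_mid's own z axis and vertical below 0.1 rad and linear speed of carton below 0.01 m/s and not (distance of white_box_mid from where it was at the start of the episode above 0.015 m) and not (distance of green_box_mid from where it was at the start of the episode above 0.015 m) and not (distance of tape_mid from where it was at the start of the episode above 0.02 m)); the robot touches nothing.
It fails at once if a finger touches the rail beyond the third gap from the red end ((y of red_end in the frame of rack above 0 m and (contact force between the fingers and rail_d above 0.5 N or contact force between the fingers and rail_e above 0.5 N or contact force between the fingers and rail_f above 0.5 N)) or (not (y of red_end in the frame of rack above 0 m) and (contact force between the fingers and rail_a above 0.5 N or contact force between the fingers and rail_b above 0.5 N or contact force between the fingers and rail_c above 0.5 N))).
It fails at once if the carton is lifted more than 10 mm or tipped over (height (world z) of carton_mid above 0.03 m or angle between carton_mid's own z axis and vertical above 0.5 rad).
It fails at once if a filed box is moved more than 15 mm (distance of any of white_box_mid, green_box_mid from where it was at the start of the episode above 0.015 m).
It fails at once if the tape roll is moved more than 20 mm (distance of tape_mid from where it was at the start of the episode above 0.02 m).
It also fails if it takes over 67 s, if anything falls off the work surface, if the arm or the gripper's body presses on something with over 40 N, if the wrist force passes 120 N, or if a joint passes its speed limit or range.

ROBOT

A 6-joint arm with a two-finger parallel gripper is mounted at the origin on the work surface. World frame = base frame: x ahead of the robot, y to its left, z up, the work surface at z = 0. Lengths are in m, angles in rad, forces in N, time in s.
With the tool pointing down it reaches from about 0.275 to 0.775 m from the base axis. Payload 14.6 kg.
Tool frame: the origin (TCP) lies midway between the tips of the shut fingers; the grasp point (between the pads) lies 19 mm behind it; z points along the fingers, y is the line along which they close (so a half turn about z gives the same grasp; the last joint's range is limited). The gripper opens to 85 mm and grips with 20 to 120 N. Pads are 22 mm wide; open, the fingers measure 114 mm over their backs; the gripper's body (76 mm by 85 mm) begins 54 mm behind the grasp point. The pads swing forward as they close: fully open they stand 13 mm farther back than shut.
Start: joints at [1.096, 0.263, -0.048, 1.259, 0, 1.415], TCP at [0.165, 0.498, 0.231] pointing down, gripper open.
Joint ranges: [-2.65, 2.65], [-0.89, 1.7], [-1.18, 1.37], [-2.13, 2.11], [-1.35, 1.29], [-3.14, 3.14]. Speed limits (rad/s): [1.89, 1.89, 2.57, 2.79, 3.14, 3.14].

INTERFACE

Orientations are given as a unit quaternion [x, y, z, w].
In Python, from plant import bot, optics gives the robot as it stands.
- The arm moves only by the tool servo_tool, never from a script. Its argument "targets" is text: rows parted by semicolons, each of 5 numbers parted by spaces: the gripper's target within -1 to 1 (shut at 1, half-way at 0, fully open at -1), then the shift along the tool's x, y, z in m, then the turn about the tool's z in rad. A call has exactly 5 rows; each row is the pose to reach, as a shift and turn from the pose commanded when the call began, along the tool's axes at that moment; what a row does not reach only later rows make up. A row lasts 1/10 s, in which the tool goes at most 50 mm and 8.59 degrees, less where a joint would pass 70% of its speed; a pose out of reach is approached as far as the arm can. A call with a gripper value outside its range is refused whole. The fingers move at their own pace and stop on an object; "grip_force" is the grip in N (left out, the last holds). Time passes only in rows, so rows that repeat a pose let the fingers close, or fill a call up. It gives the time, the measured TCP pose, the force, the opening and the grip force at its end, in the units of the state.
- bot.get_obs(): the state, without advancing time (a new reading comes with each control period).
- optics.get_image(name): name is "scene" or "top" or "wrist"; returns the picture (384x512x3 uint8, blue, green, red); there is no depth.
- optics.camera_info(name): a dict with "fx", "fy", "cx", "cy" (pixels), "xyz" and "rotation" of the camera in the world. Camera axes: x right, y up, looking along -z (the intrinsics and any distortion apply to the point x, -y, -z); pixel columns grow to the right and rows downward; lengths in m; the calibration is good to about 2 mm. A picture is of the moment at which its call begins: read the wrist's pose just before it. camera_info takes no time and is no camera call; for the wrist camera it gives the pose at the moment of the call.
- bot.job_done(): hands the job in; it is judged then, once.
The state is a dict: "clock": time; "qpos": joint angles; "qd": joint speeds; "effort": joint torques, N m; "ee_pos": TCP position; "tool_rot": TCP orientation; "wrist_force": force on the tool from outside, world axes, zero at the start; "ft_torque": the same for the moment, N m; "grip_width": finger opening in m; "finger_force": force on a finger pad.
Only numpy, scipy, OpenCV 4.12 (cv2) and the standard library are available. Lean on these libraries where they do the work, as an engineer would, in place of code of your own. Each camera call takes 0.05 s, during which the arm holds its last target. There are 200 camera calls.

## Working session

There is one attempt and no reset: what is moved stays moved. The work goes in short steps, Python scripts to look and compute and a tool call to move; the robot and the scene stay as the last step left them, time stands still between calls to the robot, and variables do not carry over. Pictures are saved under pics/ and viewed, at most 10 in all, crops included, and the job is handed in when it is done.

Besides the shell and the picture viewer there is one more tool, called after "Request:" as name(argument=value, ...) on one line, values as JSON. servo_tool: Moves the arm, as the interface text tells. Its arguments: {"type":"object","properties":{"targets":{"type":"string"},"grip_force":{"type":"number"}},"required":["targets"]}

```bash
mkdir -p pics; python3 - <<'E'
from plant import bot, optics
import cv2
for n in("top","scene"):
    cv2.imwrite(f"pics/{n}0.png",optics.get_image(n)); print(optics.camera_info(n))
o=bot.get_obs();print({k:o[k] for k in("clock","ee_pos","tool_rot","wrist_force","grip_width")})
E
```

```text
{'fx': 473.7581639607469, 'fy': 473.7581639607469, 'cx': 256.30270350471113, 'cy': 188.35614856002377, 'xyz': array([0.47323208, 0.00838769, 0.94737589]), 'rotation': array([ 0.05892339, -0.0597171 , -0.70454286,  0.70468522])}
{'fx': 430.4219047382515, 'fy': 430.4219047382515, 'cx': 257.64960349533476, 'cy': 184.5913298059018, 'xyz': array([1.0317468 , 0.20670101, 0.66283341]), 'rotation': array([0.17909469, 0.27719013, 0.80120946, 0.49915341])}
{'clock': 0.1, 'ee_pos': array([0.16494472, 0.49815383, 0.2308717 ]), 'tool_rot': array([ 1.59231367e-01,  9.87241177e-01, -4.51887554e-04, -1.60278217e-04]), 'wrist_force': array([-0.80058809,  0.05855089, -0.57705986]), 'grip_width': 0.08537444045343258}
```

View pics/top0.png

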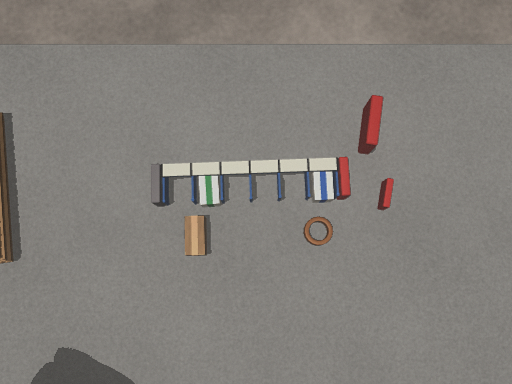

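View pics/scene0.png

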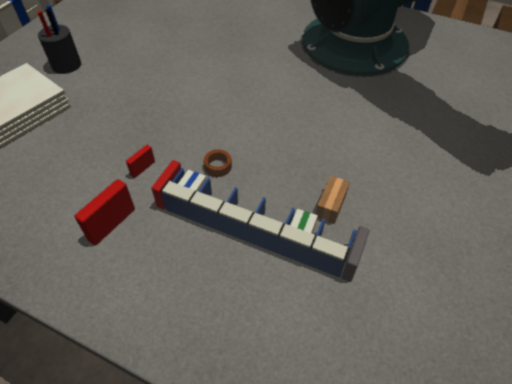

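The rack's red block is at image right in the top view (row 176, column 344), so counting runs right to left. I'll enlarge the rack region.

```bash
python3 - <<'E'
import cv2
i=cv2.imread("pics/top0.png")[148:263,148:356]
cv2.imwrite("pics/crop.png",cv2.resize(i,(780,431),interpolation=cv2.INTER_CUBIC)) # x3.75
E
```

```text
(no output)
```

View pics/crop.png

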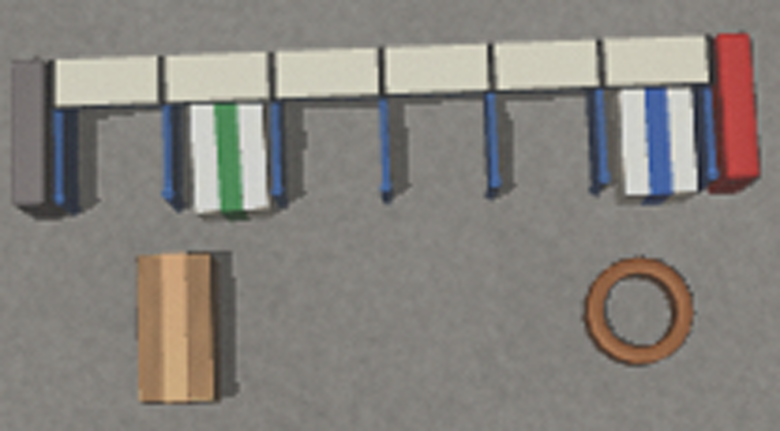

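The crop (x3.75, offset 148,148) shows the rail corners at (55,61), (707,38), (56,107) and (709,84). The carton's top corners are at (138,256), (210,254), (212,402) and (139,403), and the roll is centred at (638,311).

```bash
cat >h.py <<'E'
import numpy as np
from plant import bot,optics
from scipy.spatial.transform import Rotation as R
def px2w(name,uv,z,info=None):
    c=info or optics.camera_info(name); uv=np.atleast_2d(uv).astype(float)
    d=np.c_[(uv[:,0]-c["cx"])/c["fx"],-(uv[:,1]-c["cy"])/c["fy"],-np.ones(len(uv))]
    d=R.from_quat(c["rotation"]).apply(d); p=np.array(c["xyz"])
    return p+d*((z-p[2])/d[:,2])[:,None]
# rack frame: fitted later
E
python3 - <<'E'
from h import *
f=lambda a:np.array(a)/3.75+148-.4
r=px2w("top",f([(55,61),(707,38),(56,107),(709,84)]),.062)[:,:2]
print(r)
m=np.array([(36,166),(36,-166),(12,166),(12,-166)])/1e3
a=r.mean(0);b=m.mean(0);U,S,V=np.linalg.svd((m-b).T@(r-a));M=(U@V).T
o=a-M@b;print("origin",o,"yaw",np.arctan2(M[1,0],M[0,0]),"res",(m@M.T+o-r)*1e3)
c=px2w("top",f([(138,256),(210,254),(212,402),(139,403)]),.04)[:,:2]
print("carton rack",(c-o)@M,((c-o)@M).mean(0),"world",c.mean(0))
t=px2w("top",f([(638,311)]),.024)[0,:2];print("tape",t,(t-o)@M)
for n,p in zip("fed",[(.024,-.14),(.024,-.084),(.024,-.028)]):print(n,M@p+o)
print(np.degrees(R.from_quat(bot.get_obs()["tool_rot"]).as_euler("xyz")),R.from_quat(bot.get_obs()["tool_rot"]).as_matrix().round(3))
E
```

```text
[[ 0.67080753  0.18718531]
 [ 0.68295761 -0.1456227 ]
 [ 0.64691674  0.18588264]
 [ 0.65895031 -0.1459668 ]]
origin [0.64092391 0.01949719] yaw 0.036358711552241345 res [[ 5.83666512e-02 -4.89199341e-01]
 [-2.32745821e-02  5.38231073e-01]
 [-3.49758235e-02 -5.89458499e-02]
 [-1.16245480e-04  9.91411847e-03]]
carton rack [[-0.06289832  0.1285358 ]
 [-0.06320142  0.0916182 ]
 [-0.13845999  0.0919355 ]
 [-0.1376241   0.12884374]] [-0.10054596  0.11023331] world [0.53643734 0.12600273]
tape [ 0.54652895 -0.11230494] [-0.09912367 -0.1282837 ]
f [ 0.66999714 -0.11953786]
e [ 0.66796151 -0.06357488]
d [ 0.66592587 -0.00761189]
[-1.79945954e+02 -9.88679730e-03  1.61675424e+02] [[-0.949  0.314 -0.   ]
 [ 0.314  0.949 -0.001]
 [ 0.    -0.001 -1.   ]]
```

Request:
servo_tool(targets="1 -0.042 -0.027 0.005 -0.08; 1 -0.084 -0.054 0.01 -0.16; 1 -0.126 -0.08 0.015 -0.24; 1 -0.168 -0.107 0.02 -0.32; 1 -0.21 -0.134 0.025 -0.356")

```text
clock: 0.6
ee_pos: [0.3227, 0.3037, 0.2061]
tool_rot: [-0.02, 1.0, -0.0, -0.0]
wrist_force: [0.9, 0.9, 0.2]
grip_width: 0.0126
finger_force: 0.0
```

Request:
servo_tool(targets="1 -0.028 -0.037 0.008 0; 1 -0.056 -0.074 0.016 0; 1 -0.084 -0.111 0.024 0; 1 -0.112 -0.148 0.032 0; 1 -0.14 -0.185 0.04 0")

```text
clock: 1.1
ee_pos: [0.4695, 0.1238, 0.1659]
tool_rot: [-0.018, 1.0, 0.0, -0.0]
wrist_force: [0.6, 0.9, -0.4]
grip_width: -0.0001
finger_force: 0.0
```

Request:
servo_tool(targets="1 -0.028 -0.037 0.008 0; 1 -0.056 -0.074 0.016 0; 1 -0.084 -0.111 0.024 0; 1 -0.112 -0.148 0.032 0; 1 -0.14 -0.185 0.04 0")

```text
clock: 1.6
ee_pos: [0.616, -0.0559, 0.1256]
tool_rot: [-0.018, 1.0, 0.0, -0.0]
wrist_force: [0.9, 1.2, 1.4]
grip_width: 0.0004
finger_force: 0.0
```

Request:
servo_tool(targets="1 -0.012 -0.016 0.01 0; 1 -0.024 -0.032 0.02 0; 1 -0.036 -0.048 0.025 0; 1 -0.05 -0.065 0.03 0; 1 -0.05 -0.065 0.03 0")

```text
clock: 2.1
ee_pos: [0.6681, -0.1182, 0.0949]
tool_rot: [-0.018, 1.0, 0.0, -0.001]
wrist_force: [-0.8, 1.1, -0.9]
grip_width: 0.0001
finger_force: 0.0
```

```bash
python3 - <<'E'
from h import *
import cv2
o=bot.get_obs();print({k:o[k] for k in("clock","ee_pos","tool_rot","wrist_force","grip_width")})
a,b=optics.get_image("top"),optics.get_image("scene")
v=np.hstack([cv2.resize(a[120:240,250:400],(400,320),interpolation=2),cv2.resize(b[130:270,130:305],(400,320),interpolation=2)])
cv2.imwrite("pics/v1.png",v)
E
```

```text
{'clock': 2.1, 'ee_pos': array([ 0.6681421 , -0.11824941,  0.09490139]), 'tool_rot': array([-1.78088327e-02,  9.99841257e-01,  1.07741919e-04, -5.42679030e-04]), 'wrist_force': array([-0.76535776,  1.10492081, -0.93760313]), 'grip_width': 0.00012815693599107586}
```

View pics/v1.png

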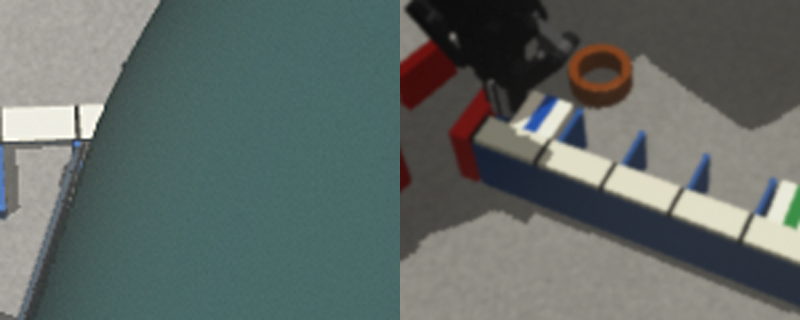

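The arm hides the rail in the top view. The scene view puts the fingertips just over the piece next to the red block.

Request:
servo_tool(targets="1 -0.001 -0.001 0.012 0; 1 -0.001 -0.001 0.024 0; 1 -0.001 -0.001 0.03 0; 1 -0.001 -0.001 0.032 0; 1 -0.001 -0.001 0.033 0")

```text
clock: 2.7
ee_pos: [0.6684, -0.1181, 0.0631]
tool_rot: [-0.018, 1.0, 0.0, -0.0]
wrist_force: [-0.0, 0.1, 0.4]
grip_width: 0.0
finger_force: 0.0
```

Request:
servo_tool(targets="1 0 0 0.0005 0; 1 0 0 0.001 0; 1 0 0 0.0015 0; 1 0 0 0.002 0; 1 0 0 0.002 0")

```text
clock: 3.2
ee_pos: [0.6688, -0.1184, 0.062]
tool_rot: [-0.018, 1.0, -0.0, 0.0]
wrist_force: [-1.3, 0.2, 7.0]
grip_width: 0.0003
finger_force: 3.4
```

Request:
servo_tool(targets="1 0 0 0 0; 1 0 0 0 0; 1 0 0 -0.02 0; 1 0 0.028 -0.02 0; 1 0 0.056 -0.02 0")

```text
clock: 3.7
ee_pos: [0.6669, -0.0623, 0.082]
tool_rot: [-0.017, 1.0, -0.0, 0.001]
wrist_force: [-0.1, 0.1, -0.2]
grip_width: 0.0001
finger_force: 0.0
```

Request:
servo_tool(targets="1 0 0 0.01 0; 1 0 0 0.018 0; 1 0 0 0.019 0; 1 0 0 0.02 0; 1 0 0 0.02 0")

```text
clock: 4.2
ee_pos: [0.6666, -0.0625, 0.062]
tool_rot: [-0.018, 1.0, 0.001, 0.0]
wrist_force: [-4.8, 7.3, 16.3]
grip_width: -0.0002
finger_force: 8.2
```

Request:
servo_tool(targets="1 0 0 0 0; 1 0 0 0 0; 1 0 0 -0.02 0; 1 0 0.028 -0.02 0; 1 0 0.056 -0.02 0")

```text
clock: 4.7
ee_pos: [0.6648, -0.0074, 0.0813]
tool_rot: [-0.017, 1.0, -0.0, 0.0]
wrist_force: [0.8, -0.3, 0.8]
grip_width: -0.0003
finger_force: 0.0
```

Request:
servo_tool(targets="1 0 0 0.01 0; 1 0 0 0.018 0; 1 0 0 0.019 0; 1 0 0 0.0195 0; 1 0 0 0.0195 0")

```text
clock: 5.2
ee_pos: [0.6645, -0.0071, 0.062]
tool_rot: [-0.018, 1.0, 0.001, 0.0]
wrist_force: [-4.6, 6.5, 13.7]
grip_width: 0.0001
finger_force: 7.1
```

Request:
servo_tool(targets="1 0 0 0 0; 1 0 0 0 0; 1 0 0 -0.04 0; 1 0.03 0.035 -0.05 0; 1 0.06 0.07 -0.05 0")

```text
clock: 5.7
ee_pos: [0.6028, 0.06, 0.1125]
tool_rot: [-0.017, 1.0, -0.0, 0.001]
wrist_force: [0.6, 0.4, -0.7]
grip_width: 0.0002
finger_force: 0.0
```

Request:
servo_tool(targets="-1 0.03 0.035 0 0; -1 0.063 0.068 0 0; -1 0.063 0.068 0 0; -1 0.063 0.068 0.01 0; -1 0.063 0.068 0.02 0")

```text
clock: 6.2
ee_pos: [0.5376, 0.126, 0.0907]
tool_rot: [-0.017, 1.0, -0.0, 0.0]
wrist_force: [-0.2, -0.1, 1.0]
grip_width: 0.0724
finger_force: 0.0
```

```bash
python3 - <<'E'
from h import *
import cv2
o=bot.get_obs();print({k:o[k] for k in("clock","ee_pos","tool_rot","wrist_force","grip_width")})
b=optics.get_image("scene");w=optics.get_image("wrist")
v=np.hstack([cv2.resize(b[130:300,200:400],(400,340),interpolation=2),cv2.resize(w,(400,300))[:, :]  if 0 else cv2.copyMakeBorder(cv2.resize(w,(400,300)),0,40,0,0,0)])
cv2.imwrite("pics/v2.png",v)
E
```

```text
{'clock': 6.2, 'ee_pos': array([0.53756239, 0.12595323, 0.09069628]), 'tool_rot': array([-1.74536963e-02,  9.99847644e-01, -1.11638382e-04,  2.09838299e-04]), 'wrist_force': array([-0.19856322, -0.1494907 ,  0.97681541]), 'grip_width': 0.07241743631082775}
```

View pics/v2.png

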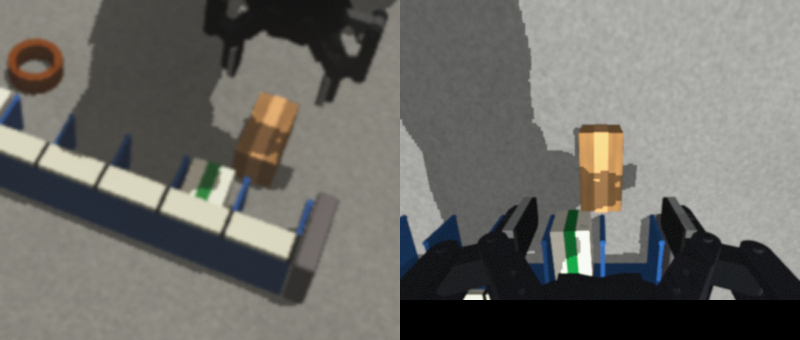

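The carton is centred between the open fingers (wrist view, column ~601), so I'll go down and grip it lightly.

Request:
servo_tool(targets="-1 0 0 0.02 0; -1 0 0 0.04 0; -1 0 0 0.06 0; -1 0 0 0.073 0; -1 0 0 0.076 0", grip_force=20)

```text
clock: 6.8
ee_pos: [0.5363, 0.1262, 0.0141]
tool_rot: [-0.017, 1.0, -0.0, -0.001]
wrist_force: [-0.4, -0.2, 0.8]
grip_width: 0.0853
finger_force: 0.0
```

Request:
servo_tool(targets="0 0 0 0 0; 0.1 0 0 0 0; 0.2 0 0 0 0; 0.3 0 0 0 0; 0.3 0 0 0 0", grip_force=20)

```text
clock: 7.3
ee_pos: [0.5371, 0.1271, 0.0165]
tool_rot: [-0.018, 1.0, 0.0, 0.001]
wrist_force: [0.1, -0.5, 7.4]
grip_width: 0.0375
finger_force: 21.6
```

Request:
servo_tool(targets="0.3 0 0 -0.002 0; 0.3 0 -0.015 -0.002 0; 0.3 0 -0.035 -0.002 0; 0.3 0 -0.055 -0.002 0; 0.3 0 -0.07 -0.002 0")

```text
clock: 7.8
ee_pos: [0.539, 0.0555, 0.0178]
tool_rot: [-0.018, 1.0, -0.0, -0.0]
wrist_force: [0.0, -0.6, -1.7]
grip_width: 0.0376
finger_force: 20.6
```

Request:
servo_tool(targets="0.3 0 -0.02 0 0; 0.3 0 -0.04 0 0; 0.3 0 -0.06 0 0; 0.3 0 -0.069 0 0; 0.3 0 -0.069 0 0")

```text
clock: 8.3
ee_pos: [0.5417, -0.0129, 0.0178]
tool_rot: [-0.017, 1.0, -0.0, -0.0]
wrist_force: [0.7, 0.2, -2.1]
grip_width: 0.0378
finger_force: 20.7
```

```bash
cat >>h.py <<'E'
O=np.array([.64092,.01950]);A=.03636;M=np.array([[np.cos(A),-np.sin(A)],[np.sin(A),np.cos(A)]])
def st():
    o=bot.get_obs();print(o["clock"],o["ee_pos"].round(4),"rack",((o["ee_pos"][:2]-O)@M).round(4),"yaw",2*np.arctan2(o["tool_rot"][1],o["tool_rot"][0])-np.pi-A,"F",o["wrist_force"].round(1),o["grip_width"])
E
python3 - <<'E'
from h import *
import cv2
st()
b=optics.get_image("scene");w=optics.get_image("wrist")
cv2.imwrite("pics/v3.png",np.hstack([cv2.resize(b[130:300,200:400],(400,340),interpolation=2),cv2.copyMakeBorder(cv2.resize(w,(400,300)),0,40,0,0,0)]))
E
```

```text
8.3 [ 0.5417 -0.0129  0.0178] rack [-0.1003 -0.0288] yaw -0.0018420042077476606 F [ 0.7  0.2 -2.1] 0.03779691489267535
```

View pics/v3.png

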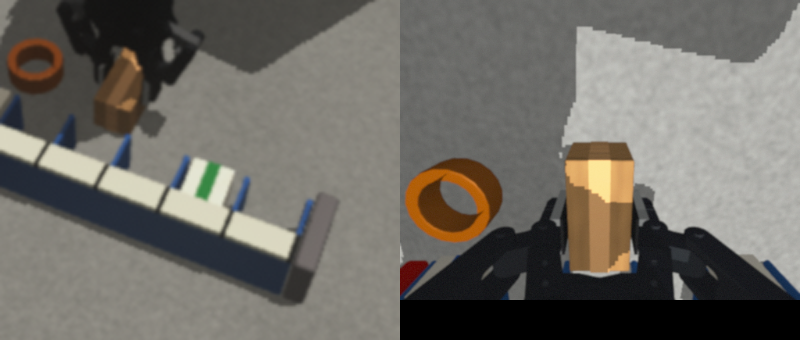

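The carton is held straight before the third gap, and the roll is clear. I'll set it down and slide it 40 mm into the gap while still gripped, stopping before the fingers reach the dividers.

Request:
servo_tool(targets="0.3 0 0.001 0.001 0; 0.3 -0.01 0.001 0.001 0; 0.3 -0.02 0.001 0.001 0; 0.3 -0.03 0.001 0.001 0; 0.3 -0.04 0.001 0.001 0")

```text
clock: 8.9
ee_pos: [0.5828, -0.0092, 0.0168]
tool_rot: [-0.018, 1.0, -0.0, 0.0]
wrist_force: [-0.5, -0.3, -1.2]
grip_width: 0.0377
finger_force: 20.7
```

Request:
servo_tool(targets="0.1 0 0 0 0; 0 0 0 0 0; -0.3 0 0 0 0; -0.4 0 0 0 0; -0.4 0 0 0 0")

```text
clock: 9.4
ee_pos: [0.5814, -0.0094, 0.0169]
tool_rot: [-0.018, 1.0, -0.0, 0.0]
wrist_force: [-0.6, 0.5, -1.0]
grip_width: 0.0595
finger_force: 0.0
```

```bash
python3 - <<'E'
from h import *
st()
E
```

```text
9.4 [ 0.5814 -0.0094  0.0169] rack [-0.0605 -0.0267] yaw -0.0002705790672006825 F [-0.6  0.5 -1. ] 0.059461796758455185
```

Request:
servo_tool(targets="-0.4 0.015 0 0 0; -0.4 0.03 0 0 0; -0.4 0.045 0 0 0; -0.4 0.06 -0.001 0 0; 0 0.066 -0.001 0 0")

```text
clock: 9.9
ee_pos: [0.5144, -0.0127, 0.0169]
tool_rot: [-0.018, 1.0, 0.0, -0.0]
wrist_force: [-0.4, 0.9, 0.3]
grip_width: 0.0468
finger_force: 0.0
```

Request:
servo_tool(targets="1 0 0 0 0; 1 0 0 0 0; 1 0 0 0 0; 1 0 0 0 0; 1 0 0 0 0")

```text
clock: 10.4
ee_pos: [0.516, -0.0127, 0.0167]
tool_rot: [-0.018, 1.0, -0.0, -0.0]
wrist_force: [0.2, 0.8, 0.5]
grip_width: -0.0
finger_force: 0.0
```

```bash
python3 - <<'E'
from h import *
import cv2
st()
b=optics.get_image("scene");w=optics.get_image("wrist")
cv2.imwrite("pics/v4.png",np.hstack([cv2.resize(b[130:300,200:400],(400,340),interpolation=2),cv2.copyMakeBorder(cv2.resize(w,(400,300)),0,40,0,0,0)]))
E
```

```text
10.4 [ 0.516  -0.0127  0.0167] rack [-0.1261 -0.0277] yaw -5.434013700950091e-05 F [0.2 0.8 0.5] -3.432810086265566e-05
```

View pics/v4.png

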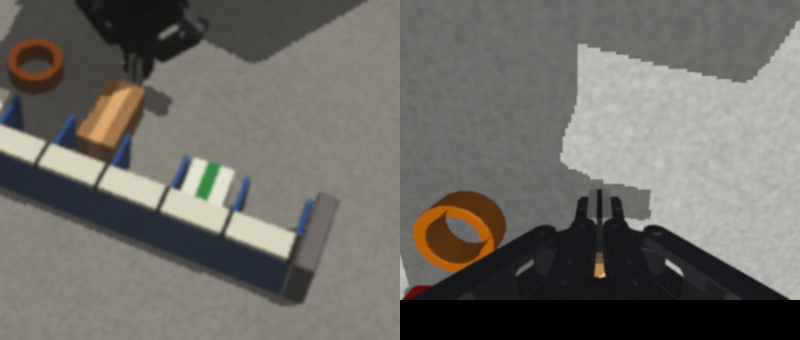

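The carton's nose is in the third gap with the shut fingers behind it. Now I'll push.

Request:
servo_tool(targets="1 -0.012 0 0 0; 1 -0.024 0 0 0; 1 -0.036 0 0 0; 1 -0.048 0 0 0; 1 -0.06 0 0 0")

```text
clock: 11.0
ee_pos: [0.5758, -0.0105, 0.0167]
tool_rot: [-0.018, 1.0, 0.0, -0.0]
wrist_force: [-2.7, -0.1, 1.7]
grip_width: -0.0003
finger_force: 1.1
```

Request:
servo_tool(targets="1 -0.003 0 0 0; 1 -0.006 0 0 0; 1 -0.008 0 0 0; 1 -0.01 0 0 0; 1 -0.01 0 0 0")

```text
clock: 11.5
ee_pos: [0.5857, -0.0102, 0.0168]
tool_rot: [-0.018, 1.0, 0.0, 0.0]
wrist_force: [-0.1, -0.4, -0.3]
grip_width: 0.0
finger_force: 0.0
```

Request:
servo_tool(targets="1 -0.001 0 0 0; 1 -0.002 0 0 0; 1 -0.003 0 0 0; 1 -0.004 0 0 0; 1 -0.004 0 0 0")

```text
clock: 12.0
ee_pos: [0.589, -0.0101, 0.0168]
tool_rot: [-0.018, 1.0, -0.0, -0.001]
wrist_force: [-5.6, 0.5, 4.3]
grip_width: 0.0
finger_force: 2.7
```

Request:
servo_tool(targets="1 -0.001 0 0 0; 1 -0.002 0 0 0; 1 -0.002 0 0 0; 1 -0.002 0 0 0; 1 -0.002 0 0 0")

```text
clock: 12.5
ee_pos: [0.589, -0.01, 0.0166]
tool_rot: [-0.018, 1.0, -0.0, -0.002]
wrist_force: [-17.1, -1.5, 12.7]
grip_width: -0.0002
finger_force: 8.2
```

The hand has stopped moving while the force rises, so the carton is against the back stop. Next I'll back away and look.

Request:
servo_tool(targets="1 0.01 0 0 0; 1 0.03 0 0 0; 1 0.05 0 0 0; 1 0.06 0 -0.03 0; 1 0.06 0 -0.07 0")

```text
clock: 13.0
ee_pos: [0.5292, -0.0119, 0.0864]
tool_rot: [-0.018, 1.0, 0.0, -0.002]
wrist_force: [1.4, -0.3, 0.3]
grip_width: -0.0001
finger_force: 0.0
```

Request:
servo_tool(targets="1 0.04 0.02 -0.03 0; 1 0.08 0.04 -0.05 0; 1 0.12 0.06 -0.06 0; 1 0.15 0.08 -0.06 0; 1 0.15 0.08 -0.06 0")

```text
clock: 13.5
ee_pos: [0.3754, 0.0638, 0.1473]
tool_rot: [-0.019, 1.0, 0.0, 0.0]
wrist_force: [-0.4, 0.4, -0.3]
grip_width: 0.0002
finger_force: 0.0
```

```bash
python3 - <<'E'
from h import *
import cv2
st()
a=optics.get_image("top")
cv2.imwrite("pics/v5.png",cv2.resize(a[148:263,148:356],(780,431),interpolation=cv2.INTER_CUBIC))
E
```

```text
13.5 [0.3754 0.0638 0.1473] rack [-0.2637  0.054 ] yaw 0.001665162716401436 F [-0.4  0.4 -0.3] 0.00023046753878086198
```

View pics/v5.png

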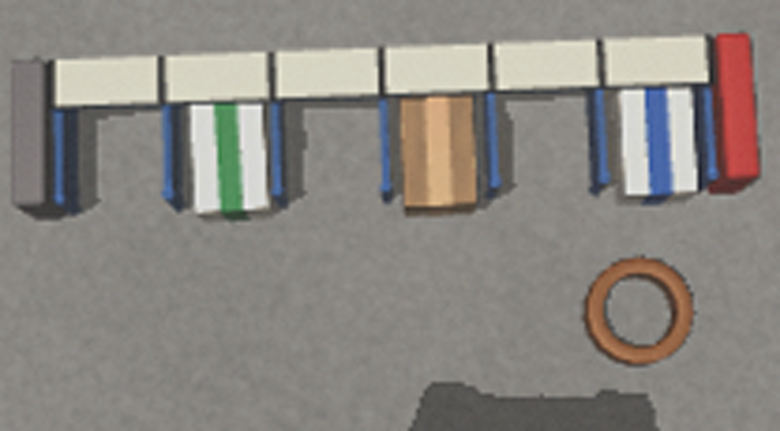

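The carton sits straight in the third gap, with the centre of its near top edge at crop (440,206). The other boxes and the roll are unmoved. I'll check the depth, then hand in.

```bash
python3 - <<'E'
from h import *
p=px2w("top",[440/3.75+147.6,206/3.75+147.6],.04)[0,:2];r=(p-O)@M;print(r)
if abs(r[0]+.043)<.004 and abs(r[1]+.028)<.008: print(bot.job_done())
E
```

```text
[-0.04262476 -0.02727938]
the job is handed in; nothing more can be done
None
```

I touched the first, second and third rail pieces in order from the red end, pushed the carton home in the third gap, took the hand away and handed the job in. The last top-camera check put the carton's near end within 1 mm of where it should be when fully home, and the boxes and tape roll showed no movement.

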